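Close the instrument case for the autoclave

ROBOT

A 6-joint arm with a two-finger parallel gripper is mounted at the origin on the work surface. World frame = base frame: x ahead of the robot, y to its left, z up, the work surface at z = 0. Lengths are in m, angles in rad, forces in N, time in s.
With the tool pointing down it reaches from about 0.425 to 0.95 m from the base axis. Payload 3.5 kg.
Tool frame: the origin (TCP) lies at the centre of the arm's flange, where the gripper is bolted on; the fingertips stand 173 mm ahead of it and the grasp point (between the pads) lies 155 mm ahead of it; z points along the fingers, y is the line along which they close (so a half turn about z gives the same grasp; the last joint's range is limited). The gripper opens to 85 mm and grips with 20 to 120 N. Pads are 22 mm wide; open, the fingers measure 114 mm over their backs; the gripper's body (76 mm by 85 mm) begins 54 mm behind the grasp point. The pads swing forward as they close: fully open they stand 13 mm farther back than shut.
Start: joints at [1.165, 0.286, 1.577, -0, 1.279, -0.15], TCP at [0.171, 0.653, 0.405] pointing down, gripper open.
Joint ranges: [-2.77, 2.77], [-0.9, 2.22], [0.21, 2.48], [-1.53, 4.67], [0.24, 2.81], [-2.84, 2.84]. Speed limits (rad/s): [2.79, 2.79, 3.14, 3.14, 3.14, 3.14].

INTERFACE

Orientations are given as a unit quaternion [x, y, z, w].
In Python, from station import env gives the robot as it stands.
- The arm moves only by the tool play_rows, never from a script. Its argument "rows" is a list of rows, each a list of 7 numbers: the opening, from -1 (shut) to 1 (fully open), so that 0 is half open, then the shift along the tool's x, y, z in cm, then the turn, a rotation vector about the tool's x, y, z in degrees. A call has 1 to 12 rows; each row shifts and turns the commanded pose from where the row before left it, along the tool's axes as they then stand; what a row does not reach is not made up. A row lasts 1/12 s, in which the tool goes at most 41.7 mm and 7.16 degrees, less where a joint would pass 70% of its speed; a pose out of reach is approached as far as the arm can. A call is refused whole if a number of a shift passes 4.17 or a number of a turn 7.16, either way. A call with a gripper value outside its range is refused whole. The fingers move at their own pace and stop on an object; "grip_force" is the grip in N (left out, the last holds). Time passes only in rows, so rows that do not move let the fingers close. It gives the time, the measured TCP pose, the force, the opening and the grip force at its end, in the units of the state.
- env.read_state(): the state, without advancing time (a new reading comes with each control period).
- env.capture(name): name is "scene" or "side" or "wrist"; returns a dict with "pixels" (480x640x3 uint8, red, green, blue), "range_z" (480x640 float32, m along the optical axis (not along the pixel's ray), 0 where there is no reading), "fovy" (degrees; the focal length in pixels is half the picture's height over the tangent of half this angle, whatever the lens; pixels are square), "cx", "cy" (the principal point, pixels), "rvec" (rotation vector, rad) and "tvec" (3), from world to camera coordinates, as OpenCV has them; the wrist camera has in their place "mount" (4x4, takes a point from camera to tool coordinates, whose origin is the TCP and whose axes are the flange's). Camera axes: x right, y down, z forward; pixel columns grow to the right and rows downward; lengths in m; the calibration is good to about 2 mm. A picture is of the moment at which its call begins: read the wrist's pose just before it.
- env.close_job(): hands the job in; it is judged then, once.
The state is a dict: "time": time; "qpos": joint angles; "qd": joint speeds; "tau": joint torques, N m; "position": TCP position; "orientation": TCP orientation; "ft_force": force on the tool from outside, world axes, zero at the start; "moment": the same for the moment, N m; "grip_width": opening from 0.0 (shut) to 1.0 (fully open); "finger_force": force on a finger pad.
Only numpy, scipy, OpenCV 4.12 (cv2) and the standard library are available. Lean on these libraries where they do the work, as an engineer would, in place of code of your own. Each camera call takes 0.05 s, during which the arm holds its last target. There are 200 camera calls.

TASK

Close up the open instrument case for the autoclave: push the upright hold-down flap over until it lies flat across the forceps and spatula, then swing the open lid over and press it fully shut, easing it down rather than slamming it. Only push with the fingertips: do not grip or pick anything up, and leave the case, the instruments in it and the glassware beside it where they are.

Things in the scene. Friction and masses are not known exactly. Their poses are not given: they have to be found in the camera images.
- case: the open stainless steel instrument case, loose on the bench on rubber feet, about 2 kg in all, 150 mm deep (its x) by 260 mm wide (its y), walls 3 mm, rim 58 mm above the bench. Origin at the centre of its underside on the bench; its x points from the front (nearer the robot) to the lid's hinge side at the back, z up
- flap (a joint): hold-down flap inside the case, hinged near the front wall about a line along the case's y: 0 = folded down flat over the instruments, 1.57 = standing upright, growing as it stands up; stop at 1.75. It folds towards the back of the case (case +x). Stiff hinge (0.085 N m, about 1.5 N at the free edge): it stays where it is left. A slotted steel plate 75 mm long from hinge to free edge, 150 mm wide, 3 mm thick
- flap_hinge (a point): middle of the flap's hinge line, 55 mm to the front of the case centre, 36 mm above the bench; axes as the case's
- flap_edge (a point): middle of the flap's free edge, on the plain steel face (the face that looks to the front of the case when upright, and up when folded; it passes 3 mm from the hinge line). Site x points along the flap from hinge to free edge, z out of this face
- lid (a joint): the case's lid, hinged on the back rim about a line along the case's y: 0 = shut, growing as it opens; about 1.57 = standing upright, stop at 1.92. Stiff hinge (0.42 N m, about 3 N near the free edge): it stays where it is left and does not fall by itself. A flat perforated steel plate reaching 156 mm from hinge to free edge, 264 mm wide, 3 mm thick. It cannot shut over an upright flap: it jams on it
- lid_hinge (a point): middle of the lid's hinge line, 78 mm to the back of the case centre, 60 mm above the bench; axes as the case's
- lid_edge (a point): middle of the lid's free edge, on its outer face (the face that looks away from the robot when the lid stands open, and up when shut, then 63 mm above the bench; it passes 3 mm from the hinge line). Site -x points along the lid from hinge to free edge, z out of the outer face
- flap_plate: the flap's steel plate: this frame lies on the hinge line, x along the flap to its free edge, z out of the plain steel face
- flap_pads: two silicone pads, 58 x 16 x 6 mm, on the flap's other face (the underside when folded); frame as flap_plate's
- lid_plate: the lid's steel plate: this frame lies on the hinge line, -x along the lid to its free edge, z out of the outer face
- lid_mat: silicone mat, 120 x 220 x 4 mm (with 3 mm nubs), on the lid's inner face; frame as lid_plate's
- forceps: loose steel forceps, 144 mm long, 11 mm wide, 6 mm thick, lying in the case on the rubber rails 18 mm above the bench, along the case's y; origin at the middle of its underside
- spatula: loose steel spatula with a dark handle, 180 mm long, 10 mm wide, 6 mm thick, lying beside the forceps on the same rails; origin in its underside, near its middle
- bottle: glass bottle with a screw cap, 80 mm across, 165 mm tall, standing beside the case; origin at the centre of its foot
- flask: conical glass flask, 86 mm across its foot, 135 mm tall, standing near the case; origin at the centre of its foot
- beaker: glass beaker, 74 mm across, 95 mm tall, standing near the case; origin at the centre of its foot
There are look-alikes about, which are no part of the job. Leave any purple look-alike of the bottle alone.

How it is judged:
On the way, in this order (a step that is already met when the one before it is completed fails the run):
1. the hold-down flap lies flat while the lid still stands open (value of joint flap below 0.08 rad and value of joint lid above 1.2 rad), for 0.1 s.
2. the lid is fully shut over the folded flap (value of joint lid below 0.04 rad and value of joint flap below 0.08 rad), for 0.2 s.
At the end, for the whole second after the job is handed in: Flap folded flat (joint below 0.08 rad), lid shut over it (joint below 0.04 rad, about 6 mm at its edge), case level and within 30 mm of its start, forceps and spatula within 40 mm of where they lay, bottle, flask and beaker upright within 30 mm of where they stood (all of step 2 and distance of each of case, bottle, flask, beaker from where it was at the start of the episode below 0.03 m and angle between case's own z axis and vertical below 0.05 rad and linear speed of case below 0.02 m/s and distance of each of forceps, spatula from where it was at the start of the episode below 0.04 m and angle between each of bottle, flask, beaker's own z axis and vertical below 0.1 rad); the robot touches nothing.
It fails at once if the lid is slammed (it swings shut faster than 4 rad/s) (velocity of joint lid below -4 rad/s).
It fails at once if the case is shoved 30 mm or more, or lifted or tipped (distance of case from where it was at the start of the episode above 0.03 m or height (world z) of case above 0.012 m or angle between case's own z axis and vertical above 0.15 rad).
It fails at once if the forceps or spatula is lifted or carried off (distance of any of forceps, spatula from where it was at the start of the episode above 0.04 m).
It fails at once if the flap or lid is gripped (fingers press on its steel plate and on the silicone of its other face at once) ((contact force between the fingers and flap_plate above 2 N and contact force between the fingers and flap_pads above 2 N) or (contact force between the fingers and lid_plate above 2 N and contact force between the fingers and lid_mat above 2 N)).
It fails at once if the bottle, flask or beaker is shoved, lifted or knocked over (distance of any of bottle, flask, beaker from where it was at the start of the episode above 0.03 m or angle between any of bottle, flask, beaker's own z axis and vertical above 0.3 rad).
It also fails if it takes over 58 s, if anything falls off the work surface, if the arm or the gripper's body presses on something with over 40 N, if the wrist force passes 120 N, or if a joint passes its speed limit or range.

## Working session

There is one attempt and no reset: what is moved stays moved. The work goes in short steps, Python scripts to look and compute and a tool call to move; the robot and the scene stay as the last step left them, time stands still between calls to the robot, and variables do not carry over. Pictures are saved under pics/ and viewed, at most 10 in all, crops included, and the job is handed in when it is done.

Besides the shell and the picture viewer there is one more tool, called after "Call:" as a command line: name --pt "numbers of a row" for each row, then --argument value for the rest. play_rows: Moves the arm, as the interface text tells. Its arguments: {"type":"object","properties":{"rows":{"type":"array"},"grip_force":{"type":"number"}},"required":["rows"]}

```bash
mkdir -p pics
cat > h.py <<'E'
import numpy as np,cv2
from station import env
from scipy.spatial.transform import Rotation as R
def cap(n):
    s=env.read_state(); c=env.capture(n)
    h,w=c["pixels"].shape[:2]; f=h/2/np.tan(np.radians(c["fovy"])/2)
    if "rvec" in c:
        Rm=R.from_rotvec(np.ravel(c["rvec"])).as_matrix(); t=np.ravel(c["tvec"])
        Rw=Rm.T; o=-Rm.T@t
    else:
        M=np.array(c["mount"]); Rt=R.from_quat(s["orientation"]).as_matrix()
        Rw=Rt@M[:3,:3]; o=Rt@M[:3,3]+np.array(s["position"])
    u,v=np.meshgrid(np.arange(w),np.arange(h)); z=c["range_z"]
    d=np.stack([(u-c["cx"])/f,(v-c["cy"])/f,np.ones_like(z)],-1)
    P=(d*z[...,None])@Rw.T+o; P[z==0]=np.nan
    return c["pixels"],P,o,d@Rw.T
def save(n,im): cv2.imwrite("pics/"+n,im[...,::-1])
E
python3 - <<'E'
from h import *
s=env.read_state(); print(s)
a=[]
for n in("scene","side"):
    im,P,o,d=cap(n); a.append(im); np.savez(n,im=im,P=P,o=o,d=d); save(n+".png",im); print(n,o.round(3),d[240,320].round(3))
E
```

```text
{'time': 0.0, 'qpos': array([ 1.16498659e+00,  2.87206446e-01,  1.57823486e+00,  3.71309307e-05,
        1.27860721e+00, -1.50001225e-01]), 'qd': array([-6.93327398e-06, -2.37403734e-04,  4.55229181e-05,  4.44563434e-04,
        1.01227905e-04,  1.11185535e-03]), 'tau': array([-9.02037991e-04, -4.05973184e+01, -2.92632347e+01, -1.71368324e-04,
        5.79935586e-03, -3.41493660e-06]), 'position': array([0.1706584 , 0.65279885, 0.40328816]), 'orientation': array([ 1.27561028e-01,  9.91829963e-01, -1.17593849e-03, -3.53962191e-04]), 'ft_force': array([-0.44368789, -0.39907725, -0.36983055]), 'moment': array([-0.10789516, -0.02109071,  0.04121496]), 'finger_force': 0.0, 'grip_width': 0.9994390050725588}
scene [ 1.03  -0.551  1.095] [-0.366  0.458 -0.81 ]
side [0.446 0.643 0.73 ] [ 0.14  -0.669 -0.73 ]
```

View pics/scene.png

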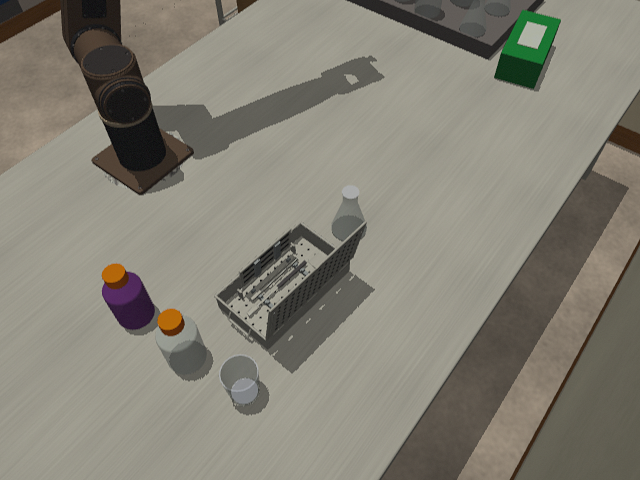

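View pics/side.png

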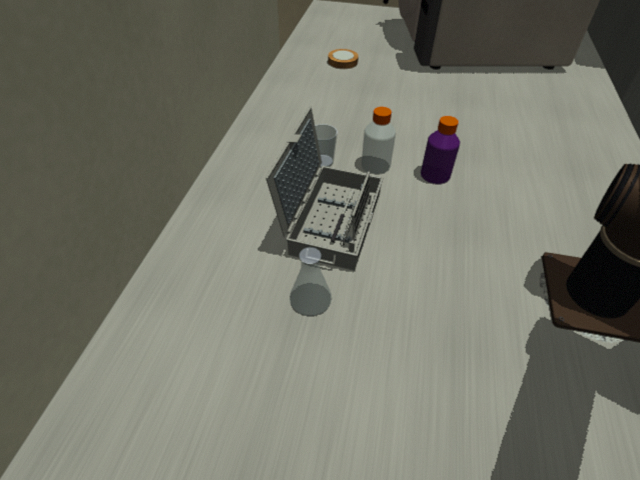

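The scene view shows the case at about (217–365, 225–345), with its lid open on the far side from the robot and the flap upright near the front. The flask is behind its left end at (348,215), with the beaker (240,380) and bottle (180,345) off its right end. The side view agrees: the flask is at (310,290) and the lid at (295,170).

Run:
```python
from h import *
Q=[]
for n,box in(("scene",(205,210,380,350)),("side",(262,100,390,275))):
    D=np.load(n+".npz"); P=D["P"]; x0,y0,x1,y1=box
    q=P[y0:y1,x0:x1].reshape(-1,3); q=q[np.isfinite(q[:,0])]; Q.append(q)
    px={"scene":[(217,300),(300,225),(267,342),(365,224),(266,306),(350,275),(350,192),(172,322),(240,360),(348,230)],"side":[(311,112),(270,178),(381,180),(355,268),(287,254),(322,168),(367,176),(310,255),(310,300),(382,115),(325,130)]}[n]
    for u,v in px: print(n,(u,v),P[v,u].round(3))
    rim=q[abs(q[:,2]-.058)<.004]; hi=q[(q[:,2]>.075)]
    for nm,w in(("rim",rim),("hi",hi)):
        r=cv2.minAreaRect(w[:,:2].astype(np.float32)); print(nm,len(w),r)
    # lid: points above .12
    # refine: plane fit to high points
    w=hi[(hi[:,2]>.125)]; print("hi top",w[:,2].max() if len(w) else 0)
    np.save(n+"_q.npy",q)
```

```text
scene (217, 300) [ 0.476 -0.21   0.04 ]
scene (300, 225) [0.497 0.044 0.053]
scene (267, 342) [ 0.623 -0.22   0.039]
scene (365, 224) [0.678 0.031 0.213]
scene (266, 306) [ 0.554 -0.147  0.01 ]
scene (350, 275) [0.65  0.031 0.002]
scene (350, 192) [0.567 0.139 0.13 ]
scene (172, 322) [ 0.508 -0.334  0.166]
scene (240, 360) [ 0.622 -0.292  0.079]
scene (348, 230) [0.587 0.109 0.038]
rim 640 ((0.5654720067977905, -0.03291390836238861), (0.3768688440322876, 0.1610969603061676), 85.4382553100586)
hi 3214 ((0.5907405614852905, -0.039270371198654175), (0.3698241710662842, 0.16519767045974731), 85.43460845947266)
hi top 0.22200960140651604
side (311, 112) [ 0.652 -0.22   0.203]
side (270, 178) [0.673 0.026 0.204]
side (381, 180) [ 0.475 -0.198  0.059]
side (355, 268) [0.494 0.049 0.014]
side (287, 254) [ 0.648  0.031 -0.001]
side (322, 168) [ 0.623 -0.215  0.055]
side (367, 176) [ 0.505 -0.141  0.11 ]
side (310, 255) [0.57  0.136 0.133]
side (310, 300) [0.563 0.168 0.04 ]
side (382, 115) [ 0.498 -0.31   0.165]
side (325, 130) [ 0.645 -0.349  0.077]
rim 889 ((0.5722306966781616, -0.14794284105300903), (0.39418846368789673, 0.1961166113615036), 87.54293823242188)
hi 5444 ((0.5739811062812805, -0.0980214774608612), (0.511191189289093, 0.2001989483833313), 88.77491760253906)
hi top 0.2189623731380138
```

Run:
```python
from h import *
q=np.vstack([np.load(n+"_q.npy") for n in("scene","side")])
for n in("scene","side"):
    q=np.load(n+"_q.npy")
    w=q[(q[:,2]>.08)&(q[:,0]>.625)&(q[:,0]<.71)&(q[:,1]<.06)&(q[:,1]>-.24)]
    # x = a + b y + c z robust
    k=np.ones(len(w),bool)
    for _ in range(8):
        A=np.c_[np.ones(len(w)),w[:,1],w[:,2]]; s=np.linalg.lstsq(A[k],w[k,0],rcond=None)[0]; r=w[:,0]-A@s; k=abs(r)<.006
    print(n,"lid x=a+by+cz",s.round(4),k.sum(),"y",np.percentile(w[k,1],[.5,99.5]).round(3),"z",w[k,2].max().round(3))
    yaw=-np.arctan(s[1]); X=np.array([np.cos(yaw),np.sin(yaw)]);Y=np.array([-X[1],X[0]])
    ww=w[k]; print(" yaw",yaw,"lid Y",np.percentile(ww[:,:2]@Y,[.5,99.5]).round(4))
    f=q[abs(q[:,2]-.056)<.004]; u=f[:,:2]@X; v=f[:,:2]@Y
    m=(v>-.28)&(v<.12); h,e=np.histogram(u[m],bins=np.arange(.44,.72,.004)); print(" rim u",[(round(float(a),3),int(b)) for a,b in zip(e,h) if b>8])
    m=(u<.53);h,e=np.histogram(v[m],bins=np.arange(-.28,.14,.008)); print(" rim v",[(round(float(a),3),int(b)) for a,b in zip(e,h) if b>2])
    fl=(q[:,2]>.07)&(q[:,2]<.125)&(q[:,0]<.56)&(q[:,1]<.06)&(q[:,1]>-.2); g=q[fl]; A=np.c_[np.ones(len(g)),g[:,1],g[:,2]]
    s=np.linalg.lstsq(A,g[:,0],rcond=None)[0]; print(" flap",s.round(3),len(g),"u",np.percentile(g[:,:2]@X,[2,50,98]).round(4),"v",np.percentile(g[:,:2]@Y,[2,98]).round(4),"z",g[:,2].max().round(3))
```

```text
scene lid x=a+by+cz [0.6366 0.0785 0.1757] 2335 y [-0.228  0.035] z 0.22
 yaw -0.07834840490671637 lid Y [-0.1768  0.0876]
 rim u [(0.484, 26), (0.488, 78), (0.492, 28), (0.5, 11), (0.508, 62), (0.512, 26), (0.516, 19), (0.52, 9), (0.528, 9), (0.54, 10), (0.552, 9), (0.568, 11), (0.576, 11), (0.584, 10), (0.592, 10), (0.64, 11), (0.644, 14)]
 rim v [(-0.176, 36), (-0.168, 10), (-0.16, 12), (-0.152, 11), (-0.144, 13), (-0.136, 8), (-0.128, 11), (-0.12, 12), (-0.112, 16), (-0.104, 5), (-0.096, 4), (-0.088, 7), (-0.08, 4), (-0.072, 4), (-0.064, 4), (-0.056, 5), (-0.048, 3), (-0.04, 4), (-0.024, 11), (-0.016, 5), (0.0, 5), (0.008, 5), (0.016, 5), (0.024, 3), (0.056, 11), (0.064, 10), (0.072, 9), (0.08, 41), (0.088, 3)]
 flap [0.512 0.081 0.048] 657 u [0.5111 0.5146 0.521 ] v [-0.1175  0.0274] z 0.115
side lid x=a+by+cz [0.6271 0.084  0.2054] 3300 y [-0.224  0.04 ] z 0.217
 yaw -0.08375826063436691 lid Y [-0.1696  0.095 ]
 rim u [(0.484, 74), (0.488, 131), (0.492, 11), (0.496, 17), (0.5, 14), (0.504, 48), (0.508, 26), (0.512, 11), (0.516, 13), (0.524, 10), (0.528, 14), (0.532, 14), (0.536, 11), (0.54, 12), (0.544, 11), (0.548, 11), (0.552, 12), (0.556, 15), (0.56, 14), (0.568, 11), (0.576, 11), (0.588, 10), (0.596, 10), (0.6, 9), (0.608, 9), (0.62, 10), (0.632, 56), (0.636, 140), (0.64, 24)]
 rim v [(-0.272, 5), (-0.264, 8), (-0.256, 26), (-0.176, 15), (-0.168, 23), (-0.16, 6), (-0.152, 5), (-0.144, 4), (-0.136, 5), (-0.128, 4), (-0.12, 7), (-0.112, 6), (-0.104, 6), (-0.096, 8), (-0.088, 7), (-0.08, 7), (-0.072, 8), (-0.064, 7), (-0.056, 7), (-0.048, 10), (-0.04, 10), (-0.032, 7), (-0.024, 9), (-0.016, 9), (-0.008, 8), (0.0, 9), (0.008, 8), (0.016, 9), (0.024, 11), (0.032, 12), (0.04, 7), (0.048, 8), (0.056, 8), (0.064, 7), (0.072, 7), (0.08, 12), (0.088, 51)]
 flap [0.5   0.081 0.14 ] 351 u [0.5088 0.5114 0.5197] v [-0.1101  0.0347] z 0.114
```

Call:
play_rows --pt "-1 0 0 0 0 0 -5" --pt "-1 0 0 0 0 0 -5" --pt "-1 -2.5 -2.5 0 0 0 0" --pt "-1 -2.5 -2.5 0 0 0 0" --pt "-1 -2.5 -2.5 0 0 0 0" --pt "-1 -2.5 -2.5 0 0 0 0" --pt "-1 -2.5 -2.5 0 0 0 0" --pt "-1 -2.5 -2.5 0 0 0 0" --pt "-1 -2.5 -2.5 0 0 0 0" --pt "-1 -2.5 -2.5 0 0 0 0" --pt "-1 -2.5 -2.5 0 0 0 0" --pt "-1 -2.5 -2.5 0 0 0 0" --grip_force 20

```text
time: 1.1
position: [0.4003, 0.382, 0.4043]
orientation: [0.041, 0.999, -0.0, -0.0]
ft_force: [-0.0, 1.1, 0.5]
grip_width: -0.003
finger_force: 0.0
```

```bash
cat > st.py <<'E'
from h import *
def st():
    s=env.read_state(); X=np.array([.9967,-.081]);Y=np.array([.081,.9967]); p=np.array(s["position"])
    Rt=R.from_quat(s["orientation"]).as_matrix(); tip=p+Rt[:,2]*.173
    print("t",round(s["time"],2),"tip u %.4f v %.4f z %.4f"%(tip[:2]@X,tip[:2]@Y,tip[2]),"tx.u %.3f tz %s"%(Rt[:2,0]@X,Rt[:,2].round(3)),"F",np.array(s["ft_force"]).round(1),"g",round(s["grip_width"],2))
if __name__=="__main__": st()
E
python3 st.py
```

```text
t 1.1 tip u 0.3679 v 0.4131 z 0.2313 tx.u -1.000 tz [-0.001 -0.    -1.   ] F [-0.   1.1  0.5] g -0.0
```

Call:
play_rows --pt "-1 -0.7 -3.75 0 0 0 0" --pt "-1 -0.7 -3.75 0 0 0 0" --pt "-1 -0.7 -3.75 0 0 0 0" --pt "-1 -0.7 -3.75 0 0 0 0" --pt "-1 -0.7 -3.75 0 0 0 0" --pt "-1 -0.7 -3.75 0 0 0 0" --pt "-1 -0.7 -3.75 0 0 0 0" --pt "-1 -0.7 -3.75 0 0 0 0" --pt "-1 -0.7 -3.75 0 0 0 0" --pt "-1 -0.7 -3.75 0 0 0 0" --pt "-1 -0.7 -3.75 0 0 0 0" --pt "-1 0 0 0 0 0 0"

```text
time: 2.1
position: [0.4431, -0.0388, 0.4047]
orientation: [0.044, 0.999, -0.001, 0.0]
ft_force: [0.1, 0.5, -0.0]
grip_width: -0.002
finger_force: 0.0
```

```bash
python3 st.py
python3 - <<'E'
from h import *
im,P,o,d=cap("wrist"); save("w1.png",im); print(o,d[240,320]); np.savez("w1",im=im,P=P,o=o,d=d)
E
```

```text
t 2.1 tip u 0.4448 v -0.0032 z 0.2317 tx.u -1.000 tz [ 0.    -0.003 -1.   ] F [ 0.1  0.5 -0. ] g -0.0
[ 0.37582338 -0.03283809  0.37348549] [ 0.2606881  -0.03286976 -0.96490126]
```

View pics/w1.png

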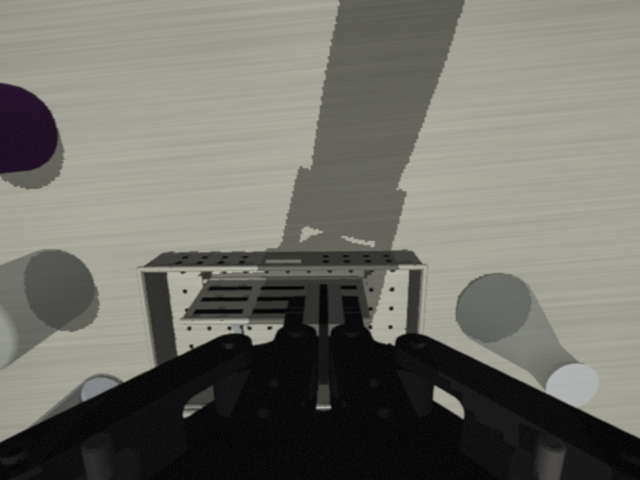

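The wrist view shows the case at (140–425, 250–410), the flap's slotted face at (180–370, 280–320) and the shut fingers at (290–355, 330). The flask's foot is at (493,305). I'll zoom in on the slots so I can push on solid steel.

Run:
```python
from h import *
im=np.load("w1.npz")["im"]; s=np.load("scene.npz")["im"]
a=cv2.resize(im[245:345,130:430],None,fx=2.6,fy=2.6,interpolation=cv2.INTER_CUBIC)
b=cv2.resize(s[215:290,205:380],(780,334),interpolation=cv2.INTER_CUBIC)
c=np.vstack([a,b]); c=np.clip(c.astype(float)*1.5,0,255).astype(np.uint8); save("crop.png",c)
```

```text
(no output)
```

View pics/crop.png

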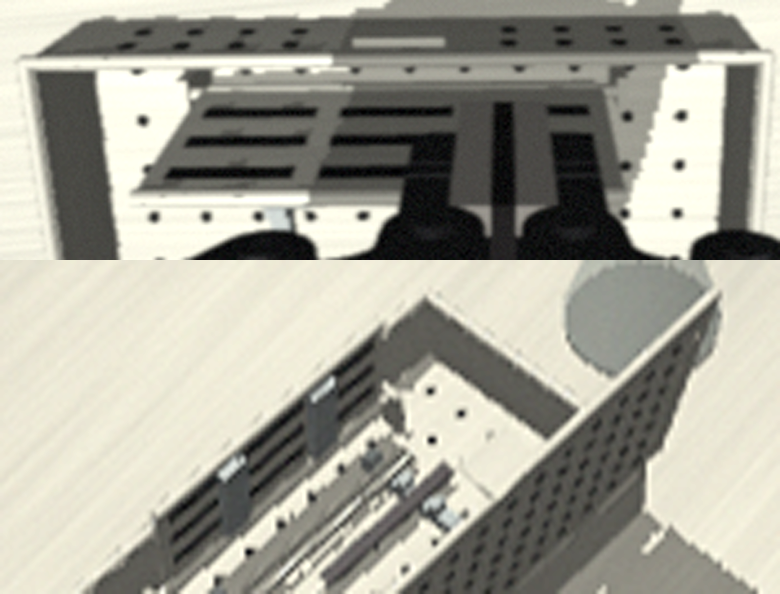

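The scene crop shows three columns of slots in the flap, with two solid ribs backed by the pads at about (230,490) and (322,415). Those ribs lie about 25 mm either side of the flap's centre. I'll push on the rib at v≈-0.016.

Call:
play_rows --pt "-1 -0.2 -0.3 2.2 0 0 0" --pt "-1 -0.4 -0.3 2.2 0 0 0" --pt "-1 -0.4 -0.3 2.2 0 0 0" --pt "-1 -0.4 -0.3 2.2 0 0 0" --pt "-1 -0.4 -0.1 2.2 0 0 0" --pt "-1 -0.2 0 2.2 0 0 0" --pt "-1 0 0 0 0 0 0"

```text
time: 2.73
position: [0.46, -0.0466, 0.268]
orientation: [0.04, 0.999, 0.002, -0.005]
ft_force: [-1.8, 1.0, -0.9]
grip_width: 0.0
finger_force: 0.0
```

```bash
python3 st.py
python3 - <<'E'
from h import *
P=np.load("w1.npz")["P"];X=np.array([.9967,-.081]);Y=np.array([.081,.9967])
for n,(u,v) in dict(edgeL=(185,317),rib1=(254,286),rib2=(308,286),rib1b=(252,310),top=(220,282),topr=(355,282),rimL=(142,268),rimR=(422,268),rimM=(250,268)).items(): p=P[v,u]; print(n,(p[:2]@X).round(4),(p[:2]@Y).round(4),p[2].round(3))
im,P,o,d=cap("side"); s=np.vstack([im[90:290,250:400]]); save("s2.png",cv2.resize(s,(600,800*1)[::1] if 0 else (450,600),interpolation=cv2.INTER_CUBIC))
E
```

```text
t 2.73 tip u 0.4605 v -0.0087 z 0.0950 tx.u -1.000 tz [-0.009  0.004 -1.   ] F [-1.8  1.  -0.9] g 0.0
edgeL 0.513 -0.1136 0.106
rib1 0.508 -0.0677 0.054
rib2 0.4333 -0.0089 0.237
rib1b 0.5111 -0.0616 0.097
top 0.5074 -0.1017 0.045
topr 0.5069 0.0263 0.048
rimL 0.4887 -0.1678 0.057
rimR 0.4906 0.0863 0.056
rimM 0.489 -0.0696 0.058
```

View pics/s2.png

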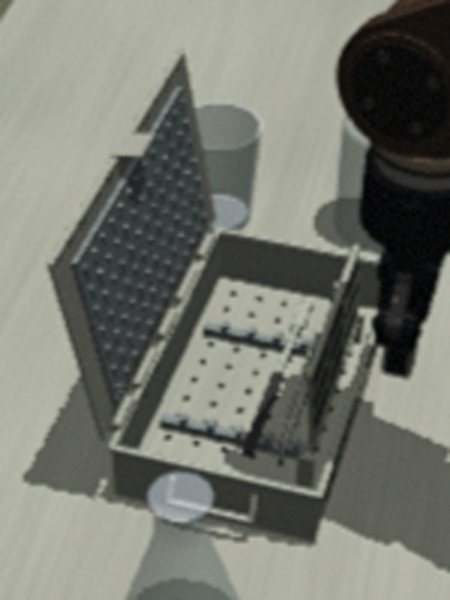

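The side view shows the fingertips just in front of the flap at (395,360) in the crop, above the front rim. The lid is open and the glassware is clear.

Call:
play_rows --pt "-1 -1.0 -0.3 0 0 0 0" --pt "-1 -1.0 -0.3 0 0 0 0" --pt "-1 -1.0 0 0 0 0 0" --pt "-1 -1.0 0 0 0 0 0" --pt "-1 -0.8 0 0.1 0 0 0" --pt "-1 -0.8 0 0.1 0 0 0" --pt "-1 -0.85 0 0.4 0 0 0" --pt "-1 -0.85 0 0.4 0 0 0" --pt "-1 -0.7 0 0.7 0 0 0" --pt "-1 -0.7 0 0.7 0 0 0" --pt "-1 0 0 0 0 0 0"

```text
time: 3.7
position: [0.5487, -0.0615, 0.247]
orientation: [0.041, 0.999, 0.0, -0.001]
ft_force: [-0.5, -0.5, -0.4]
grip_width: 0.001
finger_force: 0.0
```

```bash
python3 st.py
```

```text
t 3.7 tip u 0.5515 v -0.0167 z 0.0740 tx.u -1.000 tz [-0.002  0.001 -1.   ] F [-0.5 -0.5 -0.4] g 0.0
```

Call:
play_rows --pt "-1 -0.4 0 0.9 0 0 0" --pt "-1 -0.3 0 0.9 0 0 0" --pt "-1 -0.3 0 0.8 0 0 0" --pt "-1 -0.1 0 0.6 0 0 0" --pt "-1 0 0 0.3 0 0 0" --pt "-1 0 0 0.2 0 0 0" --pt "-1 0 0 0 0 0 0"

```text
time: 4.28
position: [0.559, -0.0624, 0.2124]
orientation: [0.041, 0.999, 0.0, -0.001]
ft_force: [-3.4, 0.8, 6.1]
grip_width: -0.0
finger_force: 3.0
```

```bash
python3 st.py;  python3 - <<'E'
from h import *
im,P,o,d=cap("side"); save("s3.png",cv2.resize(im[90:290,250:400],(450,600),interpolation=cv2.INTER_CUBIC))
E
```

```text
t 4.28 tip u 0.5618 v -0.0168 z 0.0394 tx.u -1.000 tz [-0.002  0.    -1.   ] F [-3.4  0.8  6.1] g -0.0
```

View pics/s3.png

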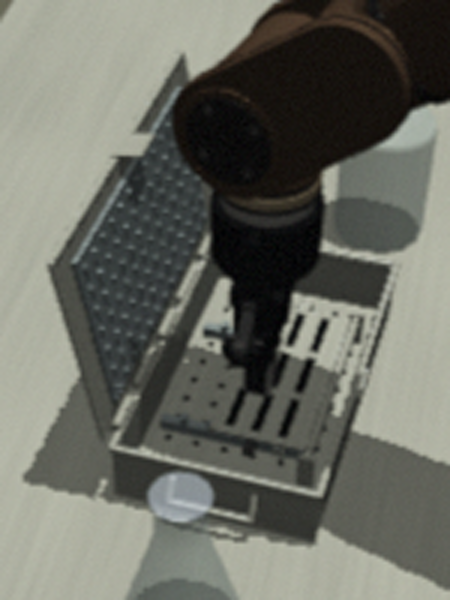

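The flap now lies flat with the tip on it, and the lid is still open. I'll press a little more, then retreat upward.

Call:
play_rows --pt "-1 0 0 0.3 0 0 0" --pt "-1 0 0 0.2 0 0 0" --pt "-1 0 0 0 0 0 0" --pt "-1 0 0 0 0 0 0"

```text
time: 4.67
position: [0.5596, -0.0624, 0.2119]
orientation: [0.04, 0.999, 0.0, -0.002]
ft_force: [-14.0, 2.6, 28.8]
grip_width: 0.001
finger_force: 14.5
```

```bash
python3 st.py
```

```text
t 4.67 tip u 0.5620 v -0.0169 z 0.0389 tx.u -1.000 tz [-0.004  0.    -1.   ] F [-14.    2.6  28.8] g 0.0
```

Call:
play_rows --pt "-1 0 0 -1 0 0 0" --pt "-1 0 0 -2.5 0 0 0" --pt "-1 0 0 -3 0 0 0" --pt "-1 0 0 -3 0 0 0" --pt "-1 0 0 -3 0 0 0" --pt "-1 0 0 -3 0 0 0" --pt "-1 0 0 -3 0 0 0" --pt "-1 0 0 -3 0 0 0" --pt "-1 0 0 -1.5 0 0 0" --pt "-1 0 0 0 0 0 0"

```text
time: 5.5
position: [0.5594, -0.0624, 0.4418]
orientation: [0.041, 0.999, -0.001, 0.004]
ft_force: [0.6, 0.9, -0.3]
grip_width: -0.003
finger_force: 0.0
```

```bash
python3 st.py;  python3 - <<'E'
from h import *
im,P,o,d=cap("side"); save("s4.png",cv2.resize(im[90:290,250:400],(450,600),interpolation=cv2.INTER_CUBIC))
X=np.array([.9967,-.081]);Y=np.array([.081,.9967])
q=P[90:290,250:400].reshape(-1,3); q=q[np.isfinite(q[:,0])]; U=q[:,:2]@X;V=q[:,:2]@Y
m=(U>.515)&(U<.58)&(V<.03)&(V>-.11)&(q[:,2]>.03)&(q[:,2]<.1)
print(np.polyfit(U[m],q[m,2],1),m.sum(),q[m,2].max())
E
```

```text
t 5.5 tip u 0.5641 v -0.0172 z 0.2688 tx.u -1.000 tz [ 0.009 -0.003 -1.   ] F [ 0.6  0.9 -0.3] g -0.0
[0.00109752 0.03749878] 1205 0.04171524166489671
```

View pics/s4.png

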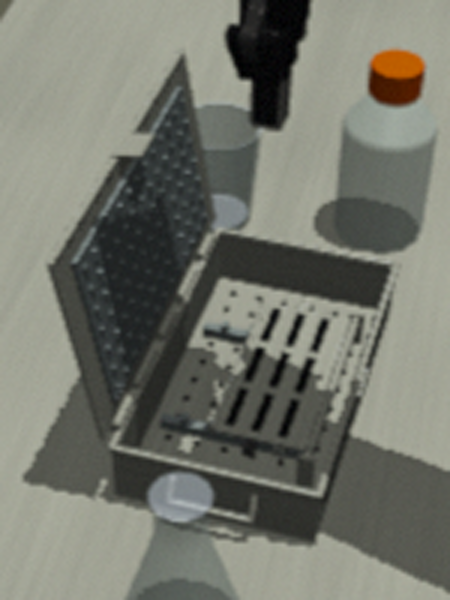

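The flap is flat (slope about 0), and its slotted face shows in the case. The lid's free edge has a notch or tab near its middle at (140,150), so I'll push at v≈0 to miss it.

Call:
play_rows --pt "-1 -1.5 0.3 0 0 0 0" --pt "-1 -2.5 0.3 0 0 0 0" --pt "-1 -2.5 0.3 0 0 0 0" --pt "-1 -2.5 0.3 0 0 0 0" --pt "-1 -2.5 0.3 0 0 0 0" --pt "-1 -2.5 0 0 0 0 0" --pt "-1 -1 0 0 0 0 0" --pt "-1 0 0 2 0 0 0" --pt "-1 0 0 2 0 0 0" --pt "-1 0 0 2 0 0 0" --pt "-1 0 0 1 0 0 0" --pt "-1 0 0 0 0 0 0"

```text
time: 6.55
position: [0.7085, -0.0594, 0.3598]
orientation: [0.041, 0.999, 0.001, -0.005]
ft_force: [0.3, 0.4, -0.5]
grip_width: 0.0
finger_force: 0.0
```

```bash
python3 st.py
```

```text
t 6.55 tip u 0.7090 v -0.0015 z 0.1868 tx.u -1.000 tz [-0.011  0.002 -1.   ] F [ 0.3  0.4 -0.5] g 0.0
```

Call:
play_rows --pt "-1 1 0 0 0 0 0" --pt "-1 1 0 0 0 0 0" --pt "-1 1 0 0 0 0 0" --pt "-1 1 0 0 0 0 0" --pt "-1 1 0 0 0 0 0" --pt "-1 0.9 0 0.1 0 0 0" --pt "-1 0.9 0 0.1 0 0 0" --pt "-1 0.9 0 0.1 0 0 0" --pt "-1 0.9 0 0.2 0 0 0" --pt "-1 0.9 0 0.2 0 0 0" --pt "-1 0 0 0 0 0 0"

```text
time: 7.47
position: [0.6133, -0.0516, 0.3586]
orientation: [0.041, 0.999, 0.0, -0.002]
ft_force: [-0.1, -0.0, 0.7]
grip_width: -0.002
finger_force: 0.0
```

```bash
cat > lid.py <<'E'
from h import *
import sys
X=np.array([.9967,-.081]);Y=np.array([.081,.9967])
for n in("side","scene"):
    im,P,o,d=cap(n); q=P.reshape(-1,3); q=q[np.isfinite(q[:,0])]; U=q[:,:2]@X;V=q[:,:2]@Y
    m=(V>-.17)&(V<-.06)&(U>.47)&(U<.69)&(q[:,2]>.058)&(q[:,2]<.25); r=np.hypot(.6405-U[m],q[m,2]-.06); a=np.arctan2(q[m,2]-.06,.6405-U[m])[r>.06]
    h,e=np.histogram(a,bins=np.arange(-.1,2,.03)); i=h.argmax(); print(n,"lid angle",e[i].round(2),h[i],"max r",r.max().round(3))
    save(sys.argv[1]+n+".png",cv2.resize(im[90:290,250:400] if n=="side" else im[170:400,150:420],(450,600) if n=="side" else (700,596),interpolation=cv2.INTER_CUBIC))
E
python3 st.py; python3 lid.py a
```

```text
t 7.47 tip u 0.6148 v -0.0017 z 0.1856 tx.u -1.000 tz [-0.004  0.001 -1.   ] F [-0.1 -0.   0.7] g -0.0
side lid angle 1.25 75 max r 0.158
scene lid angle 1.28 1168 max r 0.16
```

Call:
play_rows --pt "-1 1 0 0.45 0 0 0" --pt "-1 1 0 0.5 0 0 0" --pt "-1 1 0 0.6 0 0 0" --pt "-1 1 0 0.7 0 0 0" --pt "-1 0.9 0 0.9 0 0 0" --pt "-1 0.9 0 0.9 0 0 0" --pt "-1 0.8 0 0.9 0 0 0" --pt "-1 0.5 0 0.9 0 0 0" --pt "-1 0.5 0 0.9 0 0 0" --pt "-1 0.4 0 0.9 0 0 0" --pt "-1 0.3 0 0.9 0 0 0" --pt "-1 0 0 0 0 0 0"

```text
time: 8.57
position: [0.531, -0.0448, 0.2713]
orientation: [0.041, 0.999, 0.001, -0.002]
ft_force: [-0.3, -0.4, -0.6]
grip_width: -0.0
finger_force: 0.0
```

```bash
python3 st.py; python3 lid.py b
```

```text
t 8.57 tip u 0.5320 v -0.0015 z 0.0983 tx.u -1.000 tz [-0.005  0.001 -1.   ] F [-0.3 -0.4 -0.6] g -0.0
side lid angle 0.29 464 max r 0.156
scene lid angle 0.29 1167 max r 0.178
```

View pics/bside.png

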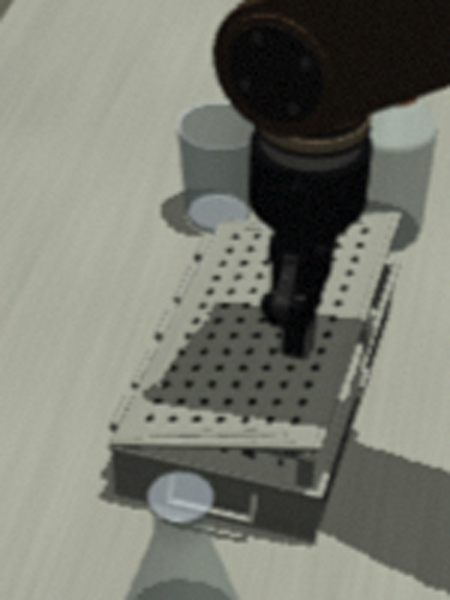

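The lid is nearly down at about 0.29 rad, with the tip on it at (297,350), and the glassware hasn't moved.

Call:
play_rows --pt "-1 0.3 0 0.7 0 0 0" --pt "-1 0.2 0 0.7 0 0 0" --pt "-1 0.1 0 0.6 0 0 0" --pt "-1 0.1 0 0.5 0 0 0" --pt "-1 0 0 0.4 0 0 0" --pt "-1 0 0 0.3 0 0 0" --pt "-1 0 0 0.3 0 0 0" --pt "-1 0 0 0.2 0 0 0" --pt "-1 0 0 0.1 0 0 0" --pt "-1 0 0 0 0 0 0"

```text
time: 9.5
position: [0.5252, -0.0445, 0.2364]
orientation: [0.041, 0.999, 0.0, -0.001]
ft_force: [-1.6, -0.1, 3.1]
grip_width: 0.002
finger_force: 1.6
```

```bash
python3 st.py
```

```text
t 9.5 tip u 0.5269 v -0.0018 z 0.0634 tx.u -1.000 tz [-0.001  0.    -1.   ] F [-1.6 -0.1  3.1] g 0.0
```

Call:
play_rows --pt "-1 0 0 0.2 0 0 0" --pt "-1 0 0 0.2 0 0 0" --pt "-1 0 0 0.2 0 0 0" --pt "-1 0 0 0 0 0 0" --pt "-1 0 0 0 0 0 0"

```text
time: 9.92
position: [0.5261, -0.0446, 0.2359]
orientation: [0.04, 0.999, 0.0, -0.003]
ft_force: [-16.4, 2.7, 33.5]
grip_width: -0.002
finger_force: 17.0
```

```bash
python3 st.py
```

```text
t 9.92 tip u 0.5270 v -0.0018 z 0.0629 tx.u -1.000 tz [-0.005  0.001 -1.   ] F [-16.4   2.7  33.5] g -0.0
```

The tip has come up hard against the lid at z=0.063, which is the shut height. I'll lift off and check.

Call:
play_rows --pt "-1 0 0 -0.7 0 0 0" --pt "-1 0 0 -2 0 0 0" --pt "-1 0 0 -3 0 0 0" --pt "-1 0 0 -3 0 0 0" --pt "-1 0 0 -3 0 0 0" --pt "-1 0 0 -3 0 0 0" --pt "-1 0 0 0 0 0 0" --pt "-1 0 0 0 0 0 0" --pt "-1 0 0 0 0 0 0"

```text
time: 10.67
position: [0.525, -0.0444, 0.3764]
orientation: [0.041, 0.999, 0.0, -0.0]
ft_force: [-0.1, -0.4, 0.1]
grip_width: 0.0
finger_force: 0.0
```

```bash
python3 st.py
python3 - <<'E'
from h import *
X=np.array([.9967,-.081]);Y=np.array([.081,.9967])
for n in("side","scene"):
    im,P,o,d=cap(n); q=P.reshape(-1,3); q=q[np.isfinite(q[:,0])]; U=q[:,:2]@X;V=q[:,:2]@Y
    m=(V>-.165)&(V<.08)&(U>.495)&(U<.63)&(q[:,2]>.05)&(q[:,2]<.1)
    m2=(V>-.165)&(V<.08)&(abs(q[:,2]-.062)<.008)&(U>.4)&(U<.7)
    print(n,np.polyfit(U[m],q[m,2],1).round(4),m.sum(),np.median(q[m&(U<.51),2]),"u span",np.percentile(U[m2],[.5,99.5]).round(3))
    if n=="side": save("f.png",cv2.resize(im[90:290,250:400],(450,600),interpolation=cv2.INTER_CUBIC))
E
```

```text
t 10.67 tip u 0.5268 v -0.0017 z 0.2034 tx.u -1.000 tz [-0.001  0.    -1.   ] F [-0.1 -0.4  0.1] g 0.0
side [-0.0015  0.0629] 4408 0.06205762275779292 u span [0.484 0.643]
scene [-0.0008  0.0635] 6153 0.06314311436760445 u span [0.485 0.646]
```

View pics/f.png

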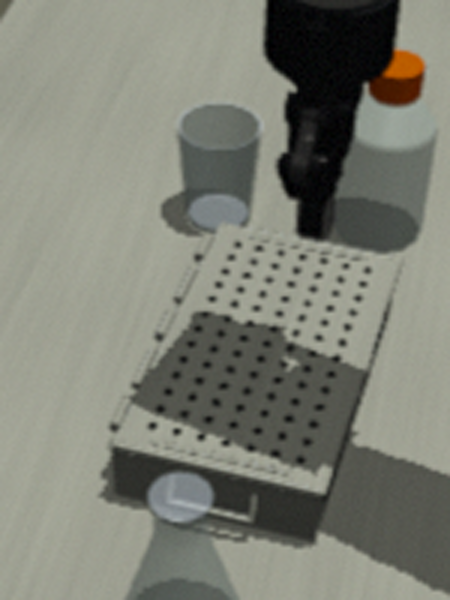

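The lid is shut and level, the case hasn't moved, and the robot is clear of everything.

```bash
python3 -c "
from station import env
print(env.close_job())"
```

```text
the job is handed in; nothing more can be done
None
```

The flap is folded flat and the lid was eased fully shut over it; the case and glassware show no visible shift, and the job is handed in at about 11 s of the 58 s limit (no verdict came back).

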